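# Hang a tool hanger on a slotted rail

## Task

Pick up the standing tool hanger, feel its head into the open end of the slotted rail and slide it along until it bears firmly against the clamped stop, then let go so that it hangs there. Work gently: do not force the hanger in the rail and do not shift the stop. Leave the can, the mug and the wooden block where they are.

Things in the scene. Friction and masses are not known exactly. Their poses are not given: they have to be found in the camera images.
- hanger: Loose steel tool hanger, 0.2 to 0.4 kg, standing on its foot. Origin: under the foot, below the stem; z up. Own frame, mm: foot x -35..23, y +-25, z 0..6, with an 18 high lip on its -x edge; stem plate 5 thick (x), 36 wide (y), z 6..70, head on top (see point head); a cross arm at z 40..48 goes from the stem to +x and carries the upright grip tab (see point grip).
- grip (a point): Grip tab of the hanger, in hanger frame mm: x 34..56, 10 thick in y, z 40..130; this point at (45, 0, 115). Pinch it from above across its 10 mm (along y). When hung, the tab stands on the rail's +x side and its top is 43 mm above the rail's top.
- head (a point): Centre of the hanger's black head, at (0, 0, 75) mm in the hanger's frame. The head is a flat bar with square-cut ends: 18 wide in x, 54 long in y (+-27), z 70..80.
- nose (a point): Front end of the head, at (0, 27, 75) mm in the hanger's frame. This end enters the rail first, hanger y along rail y.
- rail: Fixed stand of two posts (on the -x side) with a level steel box-section rail 270 mm long. Origin: on the bench below the open mouth; z up; rail runs from the mouth at y 0 to a closed end. The rail is bolted in slotted holes: it may lie up to 6 mm to either side (x) of this frame's middle, parallel to y; feel or look for it. Heights are exact. A push of over 25 N would bend it. Sizes: see mouth.
- mouth (a point): Nominal centre of the rail's open end, (0, 0, 106.5) mm in the rail frame. Inside: 21 wide, z 100..113, so the head has 1.5 play all round; slot 9.6 wide in the underside for the stem, flanges z 96..100: the hung hanger's origin is at z 30. Walls 4.5 thick, outside 30 wide, top z 117. Posts x -81..-61, y 39..61 and 209..231; base plate x -100..-50, 6 thick.
- stop: Stop on the rail: rubber bumper inside it, 8 mm wide, carried by a dark saddle with a brass thumb screw over it. Origin on the bench below the bumper's face, axes as the stand's (it does not show the rail's sideways shift). Saddle 50 wide, 4 to 34 mm behind the face; screw up to z 142 mm. Held by friction: from about 15 N it slips along the rail.
- stop_face (a point): Centre of the bumper's face that looks to the mouth, z 106.5 mm, 130 to 205 mm from the mouth. The head's nose must bear on it: press with about 5 to 9 N.
- ink_can: Steel can, 68 mm wide, 85 mm high; bystander. Origin at the centre of its underside.
- mug: White cup, 72 mm wide, 85 mm high; bystander. Origin at the centre of its underside.
- wood_block: Wooden block 50 x 90 x 25 mm; bystander. Origin at the centre of its underside.
Not all that is in view belongs to the job. What is shaped like the hanger but blue is not meant.

How it is judged (in metres and radians):
On the way, in this order (a step that is already met when the one before it is completed fails the run):
1. the hanger is lifted clear of the bench (height (world z) of hanger above 0.012 m and y of nose in the frame of rail below 0 m), for 0.1 s.
2. the whole head is inside the rail, short of the stop (x of head in the frame of rail between -0.0085 and 0.0085 m and z of head in the frame of rail between 0.1 and 0.113 m and y of head in the frame of rail above 0.028 m and y of nose in the frame of stop_face below -0.004 m), for 0.1 s.
3. the hanger bears against the stop with more than 3 N (x of head in the frame of rail between -0.0085 and 0.0085 m and z of head in the frame of rail between 0.1 and 0.113 m and contact force between hanger and stop above 3 N), for 0.2 s.
At the end, for the whole second after the job is handed in: The hanger hangs in the rail by its head, upright within about 8 degrees, at rest and released, with the front end of the head within 2.5 mm of the stop's face (x of head in the frame of rail between -0.0085 and 0.0085 m and z of head in the frame of rail between 0.1 and 0.113 m and y of nose in the frame of stop_face above -0.0025 m and angle between hanger's own z axis and vertical below 0.15 rad and angle between the y axis of hanger and the y axis of rail, either way round below 0.12 rad and height (world z) of hanger above 0.024 m and linear speed of hanger below 0.01 m/s); the robot touches nothing.
It fails at once if the hanger is forced against the rail (more than 25 N) (contact force between hanger and rail above 25 N).
It fails at once if the stop is shifted by more than 2 mm (distance of stop from where it was at the start of the episode above 0.002 m).
It fails at once if the can, the mug or the block is moved by more than 15 mm (distance of any of ink_can, mug, wood_block from where it was at the start of the episode above 0.015 m).
It also fails if it takes over 67 s, if anything falls off the work surface, if the arm or the gripper's body presses on something with over 40 N, if the wrist force passes 120 N, or if a joint passes its speed limit or range.

## Robot

A 6-joint arm with a two-finger parallel gripper is mounted at the origin on the work surface. World frame = base frame: x ahead of the robot, y to its left, z up, the work surface at z = 0. Lengths are in mm, angles in rad, forces in N, time in s.
With the tool pointing down it reaches from about 350 to 775 mm from the base axis. Payload 7.3 kg.
Tool frame: the origin (TCP) lies on the centre line of the jaws, within the pads' length; the fingertips stand 22 mm ahead of it and the grasp point (between the pads) lies 3 mm ahead of it; z points along the fingers, y is the direction in which the jaws open and shut (so a half turn about z gives the same grasp; the last joint's range is limited). The gripper opens to 92 mm and grips with 3 to 60 N. Pads are 19 mm wide; open, the fingers measure 130 mm over their backs; the gripper's body (75 mm by 190 mm) begins 47 mm behind the grasp point.
Start: joints at [1.1, 0.342, 1.524, -0, 1.275, -0.146], TCP at [167.522, 497.573, 248.741] pointing down, gripper open.
Joint ranges: [-2.53, 2.53], [-0.77, 2.02], [0.04, 2.7], [-1, 4.14], [0.28, 2.66], [-3.11, 3.11]. Speed limits (rad/s): [2.57, 2.57, 3.14, 3.14, 3.14, 3.14].

## Interface

Orientations are given as [roll, pitch, yaw] about the fixed x, y, z axes, in that order (R = Rz(yaw) Ry(pitch) Rx(roll)).
In Python, from plant import get_obs, capture, bot, spot_in gives the robot as it stands.
- The arm moves only by the shell command python3 -m handwheel 'ROWS' [OPENING]. ROWS is JSON, a list of rows, each a list of 2 entries, a list of its own where there are three numbers: the shift along the world's x, y, z in mm, then the turn, a rotation vector about the world's x, y, z in rad. In form: [[[x, y, z], [wx, wy, wz]], ...]. A call has 1 to 12 rows; each row shifts and turns the commanded pose from where the row before left it; what a row does not reach is not made up. A row lasts 1/8 s, in which the tool goes at most 62.5 mm and 10.7 degrees, less where a joint would pass 70% of its speed; a pose out of reach is approached as far as the arm can. A call is refused whole if a number of a shift passes 62.5 or a number of a turn 0.188, either way. A call with a gripper value outside its range is refused whole. OPENING is the closure, from 0 (fully open) to 1 (shut), set as the call begins (- or left out, the last holds). The fingers move at their own pace and stop on an object; the grip force is fixed at half the most. Time passes only in rows, so rows that do not move let the fingers close. It gives the time, the measured TCP pose, the force and the opening at its end, in the units of the state.
- get_obs(): the state, without advancing time (a new reading comes with each control period).
- capture(name): name is "scene" or "top"; returns a dict with "img" (384x512x3 uint8, red, green, blue), "fx", "fy", "cx", "cy" (pixels), "k1" (the pictures are not rectified: a ray, as slopes to the right and down, at radius r is drawn at 1 + k1 r^2 times it, then the intrinsics apply), "cam_to_world" (4x4, takes a point from camera to world coordinates). Camera axes: x right, y up, looking along -z (the intrinsics and any distortion apply to the point x, -y, -z); pixel columns grow to the right and rows downward; lengths in mm; the calibration is good to about 2 mm. A picture is of the moment at which its call begins. There is no depth.
- bot.close_job(): hands the job in, once; it reports no verdict.
Trained networks look in the newest picture that a camera, given by its name, has taken for a name from the list of things; names that differ only in an ending like _2 or _b are one class to them, and where a whole thing is asked for, a point or a joint stands for the part that bears it (a point fixed in the world has none). Each returns a list of dicts, best first, with "score" (0 to 1); they miss things now and then, are a little off and sometimes report something else, mostly with a low value. They report only what shows in the picture. A call takes as long as a camera call. They do not tell look-alikes from the thing itself.
- spot_in(thing, camera): "xyz" ([x, y, z] in mm, in the coordinates of the camera as it stood for that picture, good to about 4 mm: the middle of the surface that is visible of it).
The state is a dict: "time": time; "joint_positions": joint angles; "dq": joint speeds; "tau": joint torques, N m; "tool_pos": TCP position; "tcp_rot": TCP orientation; "contact_force": force on the tool from outside, world axes, zero at the start; "moment": the same for the moment, N m; "grip_width": finger opening in mm.
Only numpy, scipy, OpenCV 4.12 (cv2) and the standard library are available. Lean on these libraries where they do the work, as an engineer would, in place of code of your own. Each camera call takes 0.05 s, during which the arm holds its last target. There are 200 camera calls.

## Working session

There is one attempt and no reset: what is moved stays moved. The work goes in short steps, Python scripts to look and compute and a shell command to move; the robot and the scene stay as the last step left them, time stands still between calls to the robot, and variables do not carry over. Pictures are saved under pics/ and viewed, about 8 in all and at most 12, crops included, and the job is handed in when it is done.

```bash
mkdir -p pics; ls
cat > h.py <<'E'
import numpy as np,cv2
from plant import get_obs,capture,bot,spot_in
def snap(n,f=None):
    c=capture(n)
    if f: cv2.imwrite('pics/'+f,c['img'][:,:,::-1])
    return c
def w(c,p): 
    T=np.array(c['cam_to_world']);return T[:3,:3]@np.array(p)+T[:3,3]
def proj(c,P):
    T=np.array(c['cam_to_world']);q=(np.array(P,float)-T[:3,3])@T[:3,:3]
    x,y=q[...,0]/-q[...,2],-q[...,1]/-q[...,2];s=1+c['k1']*(x*x+y*y)
    return np.stack([c['fx']*x*s+c['cx'],c['fy']*y*s+c['cy']],-1)
def onz(c,uv,z):
    K=np.array([[c['fx'],0,c['cx']],[0,c['fy'],c['cy']],[0,0,1]])
    d=cv2.undistortPoints(np.array(uv,float).reshape(-1,1,2),K,np.array([c['k1'],0,0,0.]))[:,0]
    T=np.array(c['cam_to_world']);r=np.c_[d[:,0],-d[:,1],-np.ones(len(d))]@T[:3,:3].T
    return T[:3,3]+r*((z-T[2,3])/r[:,2])[:,None]
E
python3 - <<'E'
from h import *
np.set_printoptions(precision=1,suppress=True)
for n in('scene','top'):
    c=snap(n,n+'.png');print(n,{k:c[k] for k in('fx','fy','cx','cy','k1')},np.array(c['cam_to_world']))
    for t in('hanger','grip','head','nose','rail','mouth','stop','stop_face','ink_can','mug','wood_block'):
        for d in spot_in(t,n)[:3]: print(t,round(d['score'],2),w(c,d['xyz']),proj(c,w(c,d['xyz'])))
E
```

```text
pics
scene {'fx': 377.46457634520925, 'fy': 377.46457634520925, 'cx': 258.8821417132241, 'cy': 196.09563061726266, 'k1': -0.04352918851007645} [[  -0.7   -0.4    0.5 1074.7]
 [   0.7   -0.5    0.6  754.3]
 [  -0.     0.8    0.6  879.2]
 [   0.     0.     0.     1. ]]
hanger 0.91 [ 274.6 -233.1   52.5] [246.8 151.5]
hanger 0.82 [ 688.7 -213.3   45.5] [158.7 201.3]
hanger 0.25 [ 507.9 -185.5   48.6] [206.3 182.1]
grip 0.9 [ 512.  -184.9   53. ] [205.3 181.7]
grip 0.81 [ 274.2 -235.1   53.3] [246.6 151.1]
grip 0.71 [ 687.4 -210.8   46.9] [159.3 201.2]
head 0.89 [ 511.9 -188.8   47.3] [204.8 182.4]
head 0.86 [ 273.7 -230.3   54.6] [247.4 151.3]
head 0.8 [ 688.2 -215.9   45.2] [158.5 200.9]
nose 0.94 [ 512.3 -185.4   46.9] [205.3 183. ]
nose 0.79 [ 278.1 -229.5   52.7] [246.7 152.2]
nose 0.78 [ 689.5 -208.4   45. ] [159.2 202.2]
rail 0.87 [545.8 232.8 115.9] [280.1 235.4]
rail 0.23 [ 515.3 -184.    48.4] [204.8 183.2]
mouth 0.75 [542.5 232.8 112.5] [280.9 235.7]
mouth 0.21 [ 508.2 -189.2   47.3] [205.6 182. ]
stop 0.69 [556.6 241.3 123.7] [279.5 237. ]
stop_face 0.72 [555.2 241.5 123.8] [
[... 668 characters left out ...]
.8 [ 498.2 -195.2   51.4] [347.7 164.4]
grip 0.79 [ 260.8 -239.3   49.1] [366.8 258. ]
head 0.88 [ 501.4 -190.5   45.3] [345.4 163.5]
head 0.82 [ 266.1 -239.7   45.1] [366.6 255.9]
head 0.81 [ 671.1 -208.9   47.2] [350.5  98.8]
nose 0.8 [ 667.2 -210.4   45.5] [351.  100.4]
nose 0.76 [ 499.6 -196.4   47.8] [347.9 164.1]
nose 0.75 [ 365.6 -130.9   49.5] [323.5 217. ]
rail 0.55 [505.3 177.6 113.4] [197.8 159.3]
stop 0.55 [546.  235.8 123.9] [173.4 142.2]
stop_face 0.67 [539.7 234.2 121.7] [174.2 144.9]
ink_can 0.69 [ 593.4 -333.8   89.2] [403.5 124.7]
ink_can 0.32 [ 500.7 -196.    48.4] [347.8 163.6]
mug 0.79 [ 413.  -374.    46.8] [416.6 197.2]
wood_block 0.79 [481.9 420.6  25.8] [111.  173.8]
```

View pics/scene.png

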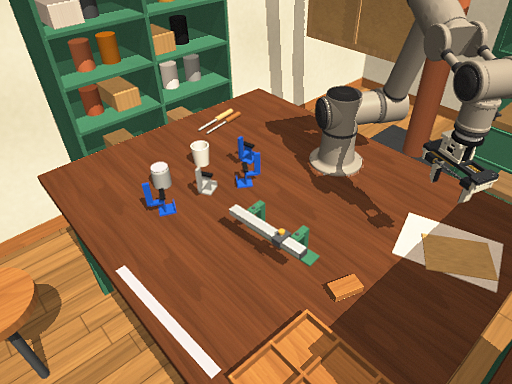

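View pics/top.png

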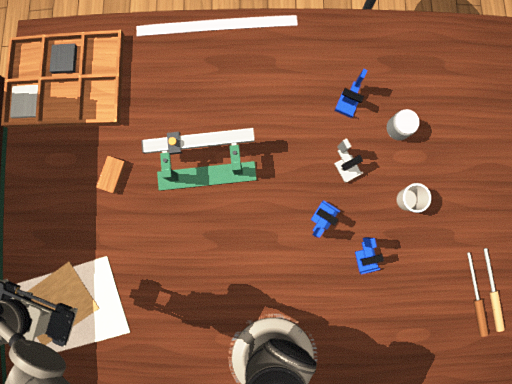

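Run:
```python
import cv2
a=cv2.imread('pics/top.png')
r=cv2.resize(a[115:200,130:270],None,fx=5.5,fy=5.5,interpolation=cv2.INTER_CUBIC)
g=cv2.resize(a[130:190,325:375],None,fx=9,fy=9,interpolation=cv2.INTER_CUBIC)
cv2.imwrite('pics/c1.png',r);cv2.imwrite('pics/c2.png',g)
```

```text
(no output)
```

View pics/c1.png

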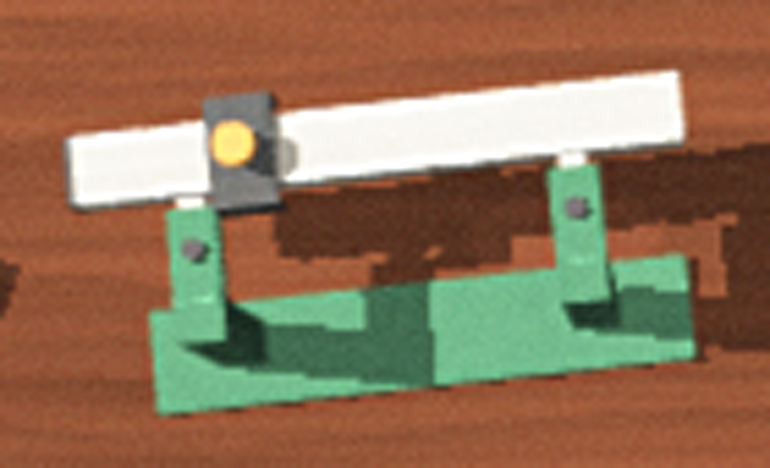

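View pics/c2.png

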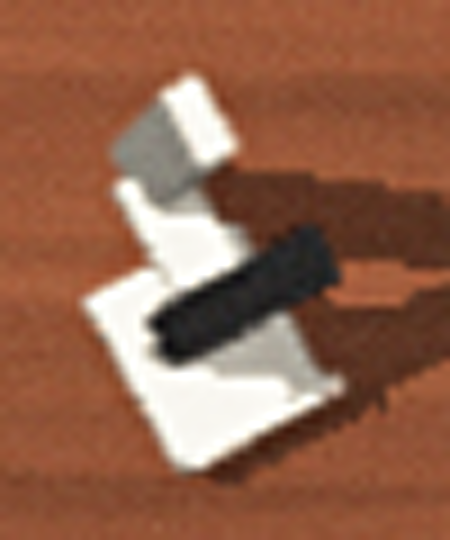

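```bash
cat > m.py <<'E'
from h import *
np.set_printoptions(precision=1,suppress=True)
c=capture('top')
def f(p,s,o,z): return onz(c,(np.array(p,float)+.5)/s-.5+np.array(o),z)
r=f([(680,72),(685,143),(67,137),(72,209)],5.5,(130,115),117)
print('rail',r); m=(r[0]+r[1])/2; e=(r[2]+r[3])/2; d=e-m
print('mouth',m,'end',e,'len',np.linalg.norm(d),'yaw',np.arctan2(-d[0],d[1]),'width',np.linalg.norm(r[0]-r[1]),np.linalg.norm(r[2]-r[3]))
b=f([(155,312),(158,413),(685,255),(694,357)],5.5,(130,115),6);print('base',b)
d=b[3]-b[1];print('base yaw',np.arctan2(d[0],-d[1]))
k=f([(204,98),(214,212),(272,93),(282,207)],5.5,(130,115),125);print('saddle',k)
k=f([(233,143)],5.5,(130,115),142);print('screw',k)
h=f([(310,228),(340,275),(150,325),(175,362)],9,(325,130),80)
d=(h[2]+h[3]-h[0]-h[1])/2;print('head',h.mean(0),np.linalg.norm(d),'yaw',np.arctan2(-d[0],d[1]))
t=f([(190,75),(240,150),(205,172),(163,100)],9,(325,130),130);print('tab',t.mean(0),t)
fo=f([(85,300),(185,472),(340,385)],9,(325,130),6);print('foot',fo)
x=t.mean(0)-h.mean(0);print('head-tab yaw',np.arctan2(x[1],x[0]),np.hypot(x[0],x[1]))
E
python3 m.py
```

```text
rail [[580.6  43.5 117. ]
 [548.9  41.5 117. ]
 [555.  315.7 117. ]
 [522.6 312.6 117. ]]
mouth [564.8  42.5 117. ] end [538.8 314.1 117. ] len 272.86245278451116 yaw 0.09535480088867826 width 31.752587127171086 32.509287454820054
base [[489.6 299.1   6. ]
 [440.8 296.9   6. ]
 [515.   43.4   6. ]
 [465.9  39.4   6. ]]
base yaw 0.09718675254866654
saddle [[570.  252.5 125. ]
 [519.2 247.2 125. ]
 [571.7 222.3 125. ]
 [521.1 217.2 125. ]]
screw [[546.5 236.  142. ]]
head [ 499.  -199.9   80. ] 52.69828615011731 yaw 0.5024922929794895
tab [ 538.6 -179.6  130. ] [[ 551.9 -177.4  130. ]
 [ 531.7 -190.2  130. ]
 [ 525.8 -180.7  130. ]
 [ 545.2 -170.   130. ]]
foot [[ 508.4 -167.2    6. ]
 [ 457.5 -195.5    6. ]
 [ 482.8 -242.2    6. ]]
head-tab yaw 0.4731666360134689 44.569973589517616
```

Run:
```python
from h import *
from scipy.spatial.transform import Rotation as R
o=get_obs();print(o)
r=R.from_euler('xyz',o['tcp_rot']);print(r.as_matrix().round(3))
```

```text
{'time': 1.25, 'joint_positions': array([ 1.10001843e+00,  3.42009288e-01,  1.52408320e+00, -2.26610145e-05,
        1.27539416e+00, -1.46003315e-01]), 'dq': array([ 1.33053860e-03, -6.30463566e-04, -7.45518156e-05,  9.60845135e-04,
        3.25156562e-04,  4.09695289e-04]), 'tau': array([ 1.85487675e-03, -4.31131768e+01, -2.44484568e+01,  7.21699744e-02,
        4.82335989e-02, -2.84752224e-05]), 'tool_pos': array([167.52332696, 497.58180003, 248.74155733]), 'tcp_rot': array([3.14149093e+00, 3.68721627e-05, 2.81682466e+00]), 'contact_force': array([0.68264405, 1.29752606, 0.02651218]), 'moment': array([ 0.00147651, -0.0179615 ,  0.02915283]), 'grip_width': 92.14955131627319}
[[-0.948  0.319  0.   ]
 [ 0.319  0.948  0.   ]
 [-0.     0.    -1.   ]]
```

```bash
python3 -m handwheel '[[[45,-40,0],[0,0,0.06]],[[45,-40,0],[0,0,0.06]],[[45,-40,0],[0,0,0.06]],[[45,-40,0],[0,0,0.06]],[[45,-40,0],[0,0,0.06]],[[45,-40,0],[0,0,0.06]],[[13,-55,0],[0,0,0.06]],[[13,-55,0],[0,0,0.06]],[[13,-55,0],[0,0,0.06]],[[13,-55,0],[0,0,0.06]],[[13,-55,0],[0,0,0.06]],[[13,-55,0],[0,0,0.06]]]' 0.3
```

```text
time: 2.75
tool_pos: [515.8, -74.3, 248.9]
tcp_rot: [-3.141, 0.001, -2.745]
contact_force: [0.4, -0.3, 0.3]
grip_width: 64.3
```

```bash
python3 -m handwheel '[[[8,-35,0],[0,0,0.03]],[[8,-35,0],[0,0,0.03]],[[7,-35,0],[0,0,0.03]],[[0,0,-40],[0,0,0]],[[0,0,-40],[0,0,0]],[[0,0,-35],[0,0,0]],[[0,0,-16],[0,0,0]],[[0,0,0],[0,0,0]]]'
python3 - <<'E'
from h import *
c=snap('scene')
i=c['img'];u,v=proj(c,[520,-190,90]).astype(int);print(u,v)
cv2.imwrite('pics/c3.png',cv2.resize(i[v-40:v+40,u-50:u+50,::-1],None,fx=7,fy=7,interpolation=cv2.INTER_CUBIC))
print(get_obs()['tool_pos'],get_obs()['tcp_rot'])
E
```

```text
time: 3.75
tool_pos: [538.3, -177.3, 117.2]
tcp_rot: [3.14, -0.001, -2.656]
contact_force: [0.1, -0.0, 1.6]
grip_width: 64.4
201 173
[ 538.97632235 -177.60356914  118.36932064] [-3.14108162e+00  4.28779321e-04 -2.65630525e+00]
```

View pics/c3.png

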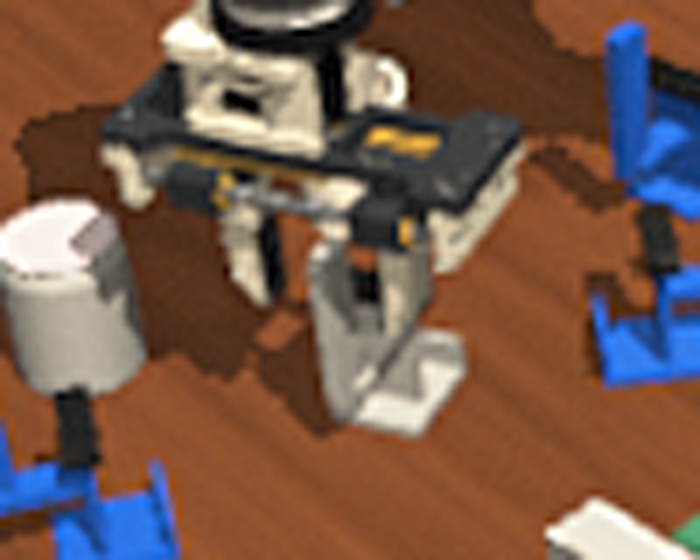

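The tab (crop px ~330,290) stands between the fingers (255,260 and 405,290). I'll close and lift a little.

```bash
python3 -m handwheel '[[[0,0,0],[0,0,0]],[[0,0,0],[0,0,0]],[[0,0,0],[0,0,0]],[[0,0,0],[0,0,0]],[[0,0,0],[0,0,0]],[[0,0,0],[0,0,0]]]' 1; python3 -m handwheel '[[[0,0,5],[0,0,0]],[[0,0,15],[0,0,0]],[[0,0,25],[0,0,0]],[[0,0,0],[0,0,0]],[[0,0,0],[0,0,0]]]'
```

```text
time: 4.55
tool_pos: [538.6, -177.5, 117.8]
tcp_rot: [-3.141, 0.0, -2.656]
contact_force: [-0.3, 2.9, -1.9]
grip_width: 9.7
time: 5.18
tool_pos: [538.2, -177.3, 162.4]
tcp_rot: [3.141, -0.0, -2.656]
contact_force: [-0.6, 0.4, -3.4]
grip_width: 10.0
```

```bash
python3 -m handwheel '[[[10,20,0],[0,0,-0.06]],[[15,28,0],[0,0,-0.08]],[[18,32,0],[0,0,-0.09]],[[18,32,0],[0,0,-0.08]],[[12,21,-5],[0,0,-0.05]],[[6,11,-7],[0,0,-0.03]],[[0,0,0],[0,0,0]],[[0,0,0],[0,0,0]],[[0,0,0],[0,0,0]]]'
python3 - <<'E'
from h import *
o=get_obs();print(o['tool_pos'],o['tcp_rot'],o['contact_force'],o['moment'])
c=snap('scene');i=c['img'];u,v=proj(c,[590,0,110]).astype(int);print(u,v)
a=cv2.resize(i[v-35:v+35,u-40:u+60,::-1],None,fx=8,fy=8,interpolation=cv2.INTER_CUBIC)
cv2.imwrite('pics/c4.png',a)
c=snap('top','top2.png');i=c['img'];u,v=proj(c,[570,0,110]).astype(int);print(u,v)
cv2.imwrite('pics/c5.png',cv2.resize(i[v-35:v+35,u-50:u+40,::-1],None,fx=8,fy=8,interpolation=cv2.INTER_CUBIC))
E
```

```text
time: 6.3
tool_pos: [617.4, -34.2, 150.9]
tcp_rot: [-3.141, 0.0, -3.047]
contact_force: [-0.2, 0.4, -2.5]
grip_width: 9.7
[617.35683803 -34.15295369 150.89496802] [-3.14146574e+00  7.29411135e-05 -3.04689120e+00] [-0.24228081  0.44646275 -2.46489987] [ 0.03292508 -0.09036222  0.03091624]
217 204
271 132
```

View pics/c4.png

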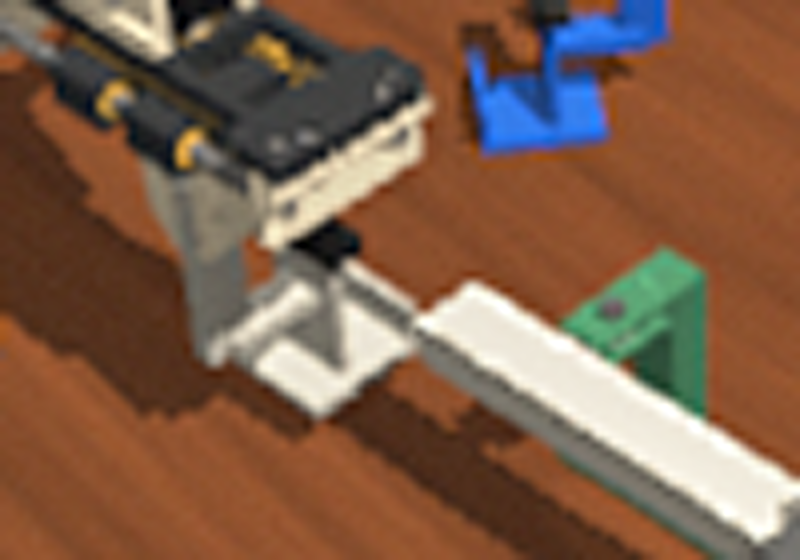

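View pics/c5.png

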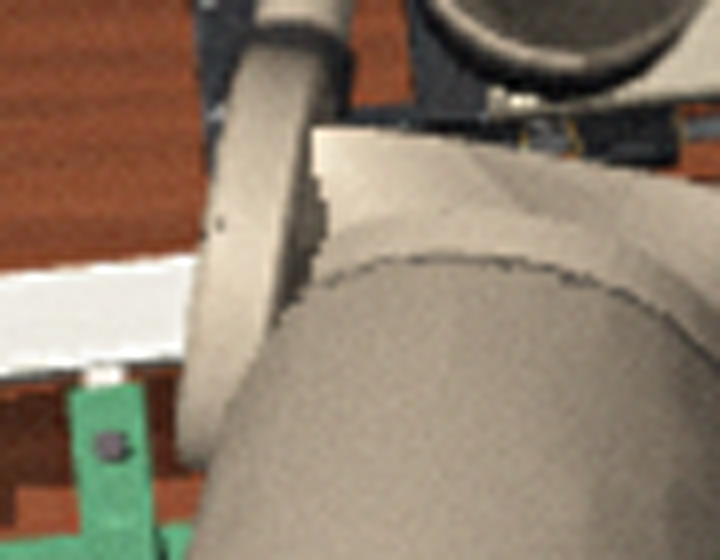

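Run:
```python
from h import *
np.set_printoptions(precision=0,suppress=True)
c=snap('scene');o=217-40,204-35
P=lambda p:((proj(c,p)-o+.5)*8-.5)
u=np.array([-.0955,.9954,0]);n=np.array([.9954,.0955,0]);m=np.array([564.8,42.5,0]);z=np.array([0,0,1])
for nm,x,zz,ob in(('mouth+x',15,117,(418,328)),('mouth-x',-15,117,(475,283))): print(nm,P(m+x*n+zz*z),ob)
t=np.array(get_obs()['tool_pos']);y=.0946
hx=np.array([np.cos(y),np.sin(y),0]);hy=np.array([-np.sin(y),np.cos(y),0])
H=lambda a,b,d:P(t-118*z-45*hx+a*hx+b*hy+d*z)
for nm,a,ob in(('foot+x+y',(23,25,6),(322,405)),('foot-x+y',(-35,25,18),(415,330)),('foot+x-y',(23,-25,6),(250,360)),('nose+x top',(9,27,80),0),('nose-x top',(-9,27,80),0),('nose+x bot',(9,27,70),0),('nose-x bot',(-9,27,70),0),('tab bottom',(56,5,40),(210,365))): print(nm,H(*a),ob)
i=c['img'][o[1]:o[1]+70,o[0]:o[0]+100,::-1]
cv2.imwrite('pics/c6.png',cv2.resize(i[20:60,20:70],None,fx=14,fy=14,interpolation=cv2.INTER_CUBIC))
# scale: mm per px in crop along rail x
print(P(m+100*z+n)-P(m+100*z),P(m+100*z+z)-P(m+100*z))
```

```text
mouth+x [417. 314.] (418, 328)
mouth-x [473. 276.] (475, 283)
foot+x+y [320. 407.] (322, 405)
foot-x+y [421. 314.] (415, 330)
foot+x-y [239. 352.] (250, 360)
nose+x top [333. 254.] 0
nose-x top [367. 232.] 0
nose+x bot [336. 273.] 0
nose-x bot [369. 251.] 0
tab bottom [217. 364.] (210, 365)
[-2.  1.] [-0. -2.]
```

View pics/c6.png

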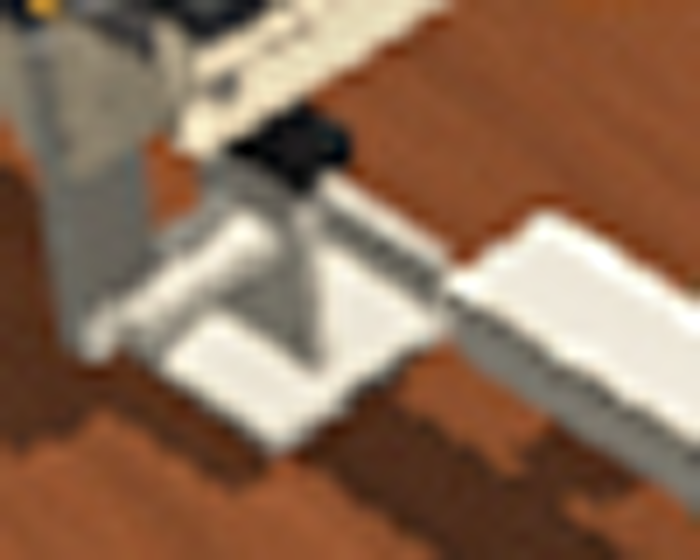

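```bash
python3 -m handwheel '[[[-1,15,-1],[0,0,0.001]],[[-1.5,16,-0.5],[0,0,0]],[[-1.5,12,0],[0,0,0]],[[-0.2,5,0],[0,0,0]],[[0,0,0],[0,0,0]],[[0,0,0],[0,0,0]],[[0,0,0],[0,0,0]]]'; python3 -m handwheel '[[[-0.2,2,0],[0,0,0]],[[-0.2,2,0],[0,0,0]],[[-0.2,2,0],[0,0,0]],[[0,0,0],[0,0,0]],[[0,0,0],[0,0,0]]]'
```

```text
time: 7.32
tool_pos: [613.4, 14.1, 149.2]
tcp_rot: [-3.142, 0.0, -3.046]
contact_force: [0.1, 0.5, -2.7]
grip_width: 10.0
time: 7.95
tool_pos: [612.7, 20.6, 149.2]
tcp_rot: [3.142, 0.0, -3.045]
contact_force: [0.1, 0.2, -3.0]
grip_width: 9.7
```

```bash
python3 -m handwheel '[[[-0.1,1,0],[0,0,0]],[[-0.1,1,0],[0,0,0]],[[0,0,0],[0,0,0]]]'; python3 -m handwheel '[[[-0.1,1,0],[0,0,0]],[[-0.1,1,0],[0,0,0]],[[0,0,0],[0,0,0]]]'; python3 -m handwheel '[[[-0.1,1,0],[0,0,0]],[[-0.1,1,0],[0,0,0]],[[0,0,0],[0,0,0]]]'
```

```text
time: 8.32
tool_pos: [612.5, 22.6, 149.2]
tcp_rot: [3.141, 0.0, -3.045]
contact_force: [1.0, -0.1, -1.6]
grip_width: 10.0
time: 8.7
tool_pos: [612.3, 24.7, 149.2]
tcp_rot: [3.142, 0.0, -3.045]
contact_force: [-0.1, -0.3, -2.8]
grip_width: 10.3
time: 9.07
tool_pos: [612.1, 26.7, 149.2]
tcp_rot: [3.141, -0.0, -3.045]
contact_force: [0.0, 0.2, -2.7]
grip_width: 9.8
```

```bash
python3 -m handwheel '[[[-0.1,1,0],[0,0,0]],[[-0.1,1,0],[0,0,0]],[[-0.1,1,0],[0,0,0]],[[0,0,0],[0,0,0]]]'; python3 -m handwheel '[[[-0.1,1,0],[0,0,0]],[[-0.1,1,0],[0,0,0]],[[0,0,0],[0,0,0]]]'; for i in 1; do python3 -m handwheel '[[[0.5,0,0],[0,0,0]],[[0.5,0,0],[0,0,0]],[[0,0,0],[0,0,0]],[[0,0,0],[0,0,0]]]'; done
```

```text
time: 9.57
tool_pos: [611.8, 29.7, 149.3]
tcp_rot: [3.142, 0.0, -3.045]
contact_force: [-0.0, -0.3, -3.1]
grip_width: 9.9
time: 9.95
tool_pos: [611.6, 31.7, 149.3]
tcp_rot: [3.141, 0.0, -3.045]
contact_force: [-0.2, 0.4, -2.8]
grip_width: 9.8
time: 10.45
tool_pos: [612.6, 31.5, 149.2]
tcp_rot: [3.142, 0.0, -3.045]
contact_force: [-0.2, -0.8, -2.7]
grip_width: 10.0
```

Nose should be ~11 mm inside; feel the walls sideways to confirm and centre.

```bash
python3 -m handwheel '[[[0.5,0,0],[0,0,0]],[[0,0,0],[0,0,0]],[[0,0,0],[0,0,0]]]';python3 -m handwheel '[[[0.5,0,0],[0,0,0]],[[0,0,0],[0,0,0]],[[0,0,0],[0,0,0]]]'; python3 -m handwheel '[[[-1,0,0],[0,0,0]],[[-1,0,0],[0,0,0]],[[-0.5,0,0],[0,0,0]],[[0,0,0],[0,0,0]],[[0,0,0],[0,0,0]]]';python3 -m handwheel '[[[-0.5,0,0],[0,0,0]],[[0,0,0],[0,0,0]],[[0,0,0],[0,0,0]]]'
```

```text
time: 10.82
tool_pos: [613.1, 31.6, 149.2]
tcp_rot: [3.141, -0.0, -3.045]
contact_force: [-0.5, 0.0, -1.9]
grip_width: 10.0
time: 11.2
tool_pos: [613.4, 31.6, 149.2]
tcp_rot: [3.141, -0.001, -3.045]
contact_force: [-2.0, 0.8, -3.3]
grip_width: 9.8
time: 11.82
tool_pos: [611.2, 31.6, 149.3]
tcp_rot: [3.142, 0.0, -3.045]
contact_force: [0.2, 0.4, -2.3]
grip_width: 9.8
time: 12.2
tool_pos: [610.6, 31.6, 149.2]
tcp_rot: [3.141, -0.0, -3.045]
contact_force: [-0.0, 0.1, -2.9]
grip_width: 9.9
```

```bash
python3 -m handwheel '[[[-0.5,0,0],[0,0,0]],[[0,0,0],[0,0,0]],[[0,0,0],[0,0,0]]]';python3 -m handwheel '[[[-0.5,0,0],[0,0,0]],[[0,0,0],[0,0,0]],[[0,0,0],[0,0,0]]]'
```

```text
time: 12.58
tool_pos: [610.2, 31.6, 149.3]
tcp_rot: [3.142, 0.0, -3.045]
contact_force: [0.9, 0.2, -2.4]
grip_width: 9.8
time: 12.95
tool_pos: [610.1, 31.5, 149.4]
tcp_rot: [-3.142, 0.001, -3.045]
contact_force: [4.2, -0.4, -3.8]
grip_width: 9.6
```

```bash
python3 -m handwheel '[[[1,0,0],[0,0,0]],[[1.1,0,0],[0,0,0]],[[0,0,-0.7],[0,0,0]],[[0,0,0],[0,0,0]],[[0,0,0],[0,0,0]]]';python3 -m handwheel '[[[0,0,-0.5],[0,0,0]],[[0,0,0],[0,0,0]],[[0,0,0],[0,0,0]]]';python3 -m handwheel '[[[0,0,-0.5],[0,0,0]],[[0,0,0],[0,0,0]],[[0,0,0],[0,0,0]]]'
```

```text
time: 13.58
tool_pos: [611.6, 31.6, 148.5]
tcp_rot: [3.141, -0.0, -3.045]
contact_force: [0.3, -0.8, -2.4]
grip_width: 9.6
time: 13.95
tool_pos: [611.7, 31.6, 148.0]
tcp_rot: [3.141, -0.0, -3.045]
contact_force: [-1.0, -0.5, -2.6]
grip_width: 9.7
time: 14.32
tool_pos: [611.8, 31.6, 147.6]
tcp_rot: [3.141, 0.0, -3.045]
contact_force: [-0.3, 0.8, -0.2]
grip_width: 9.4
```

```bash
python3 -m handwheel '[[[0,0,1.2],[0,0,0]],[[-0.5,5,0],[0,0,0]],[[-1,10,0],[0,0,0]],[[-0.9,10,0],[0,0,0]],[[-1,10,0],[0,0,0]],[[-0.5,5,0],[0,0,0]],[[0,0,0],[0,0,0]],[[0,0,0],[0,0,0]]]';python3 -m handwheel '[[[-0.5,5,0],[0,0,0]],[[-1,10,0],[0,0,0]],[[-0.9,10,0],[0,0,0]],[[-1,10,0],[0,0,0]],[[-0.5,5,0],[0,0,0]],[[0,0,0],[0,0,0]],[[0,0,0],[0,0,0]]]'
```

```text
time: 15.32
tool_pos: [607.9, 71.4, 148.7]
tcp_rot: [-3.142, 0.0, -3.045]
contact_force: [1.1, -0.8, -2.5]
grip_width: 9.8
time: 16.2
tool_pos: [604.0, 111.4, 148.7]
tcp_rot: [-3.142, 0.0, -3.045]
contact_force: [0.2, -0.4, -2.5]
grip_width: 10.0
```

```bash
python3 -m handwheel '[[[-0.5,5,0],[0,0,0]],[[-1,10,0],[0,0,0]],[[-0.9,10,0],[0,0,0]],[[-1,10,0],[0,0,0]],[[-0.5,5,0],[0,0,0]],[[0,0,0],[0,0,0]],[[0,0,0],[0,0,0]]]';python3 -m handwheel '[[[-0.5,5,0],[0,0,0]],[[-0.5,5,0],[0,0,0]],[[-0.5,5,0],[0,0,0]],[[-0.4,5,0],[0,0,0]],[[-0.5,5,0],[0,0,0]],[[0,0,0],[0,0,0]],[[0,0,0],[0,0,0]]]'
```

```text
time: 17.08
tool_pos: [600.1, 151.4, 148.7]
tcp_rot: [-3.142, -0.0, -3.045]
contact_force: [0.8, -0.0, -3.3]
grip_width: 9.9
time: 17.95
tool_pos: [597.6, 176.5, 148.7]
tcp_rot: [3.142, -0.0, -3.045]
contact_force: [0.3, 0.9, -2.3]
grip_width: 10.0
```

```bash
python3 -m handwheel '[[[-0.2,2,0],[0,0,0]],[[-0.2,2,0],[0,0,0]],[[-0.2,2,0],[0,0,0]],[[-0.2,2,0],[0,0,0]],[[-0.2,2,0],[0,0,0]],[[0,0,0],[0,0,0]],[[0,0,0],[0,0,0]]]';for i in 1; do python3 -m handwheel '[[[-0.1,1,0],[0,0,0]],[[-0.1,1,0],[0,0,0]],[[0,0,0],[0,0,0]]]'; done; python3 -m handwheel '[[[-0.1,1,0],[0,0,0]],[[0,0,0],[0,0,0]]]'
```

```text
time: 18.82
tool_pos: [596.6, 186.6, 148.7]
tcp_rot: [3.142, -0.0, -3.045]
contact_force: [-0.1, 0.7, -2.0]
grip_width: 10.2
time: 19.2
tool_pos: [596.4, 188.7, 148.8]
tcp_rot: [3.141, 0.0, -3.045]
contact_force: [-0.5, -1.2, -2.2]
grip_width: 9.7
time: 19.45
tool_pos: [596.3, 189.7, 148.7]
tcp_rot: [3.141, 0.0, -3.045]
contact_force: [-0.0, -0.3, -1.8]
grip_width: 9.7
```

```bash
python3 -m handwheel '[[[-0.1,1,0],[0,0,0]],[[0,0,0],[0,0,0]]]';python3 -m handwheel '[[[-0.1,1,0],[0,0,0]],[[0,0,0],[0,0,0]]]';python3 -m handwheel '[[[-0.1,0.5,0],[0,0,0]],[[0,0,0],[0,0,0]]]'
```

```text
time: 19.7
tool_pos: [596.2, 190.6, 148.7]
tcp_rot: [3.141, -0.0, -3.045]
contact_force: [0.4, -0.4, -2.8]
grip_width: 9.6
time: 19.95
tool_pos: [596.1, 191.6, 148.7]
tcp_rot: [3.141, -0.0, -3.045]
contact_force: [1.1, 0.4, -2.3]
grip_width: 9.9
time: 20.2
tool_pos: [596.0, 192.1, 148.8]
tcp_rot: [3.141, 0.0, -3.045]
contact_force: [0.4, 0.7, -2.3]
grip_width: 10.2
```

```bash
python3 -m handwheel '[[[0,0.5,0],[0,0,0]],[[0,0,0],[0,0,0]]]'
```

```text
time: 20.45
tool_pos: [596.0, 192.6, 148.7]
tcp_rot: [3.141, 0.0, -3.045]
contact_force: [-0.1, -1.0, -2.5]
grip_width: 9.9
```

Nose at ~173 mm; keep creeping in half millimetres, reading the force.

```bash
python3 -m handwheel '[[[0,0.5,0],[0,0,0]],[[0,0,0],[0,0,0]]]';python3 -m handwheel '[[[-0.1,0.5,0],[0,0,0]],[[0,0,0],[0,0,0]]]'
```

```text
time: 20.7
tool_pos: [596.0, 193.1, 148.7]
tcp_rot: [3.142, -0.0, -3.045]
contact_force: [-0.5, 0.6, -2.5]
grip_width: 9.8
time: 20.95
tool_pos: [595.9, 193.6, 148.7]
tcp_rot: [3.141, 0.0, -3.045]
contact_force: [-1.0, -0.3, -1.9]
grip_width: 9.8
```

```bash
python3 -m handwheel '[[[0,0.5,0],[0,0,0]],[[0,0,0],[0,0,0]]]'
```

```text
time: 21.2
tool_pos: [595.9, 194.1, 148.7]
tcp_rot: [3.141, 0.0, -3.045]
contact_force: [-0.2, -0.7, -3.1]
grip_width: 10.3
```

```bash
python3 -m handwheel '[[[-0.1,0.5,0],[0,0,0]],[[0,0,0],[0,0,0]]]'
```

```text
time: 21.45
tool_pos: [595.8, 194.6, 148.7]
tcp_rot: [3.141, 0.0, -3.045]
contact_force: [0.5, 0.9, -3.4]
grip_width: 10.0
```

```bash
python3 -m handwheel '[[[0,0.5,0],[0,0,0]],[[0,0,0],[0,0,0]]]';python3 -m handwheel '[[[-0.1,0.5,0],[0,0,0]],[[0,0,0],[0,0,0]]]'
```

```text
time: 21.7
tool_pos: [595.8, 195.1, 148.7]
tcp_rot: [3.141, 0.0, -3.045]
contact_force: [-0.4, 0.8, -1.8]
grip_width: 10.1
time: 21.95
tool_pos: [595.7, 195.6, 148.7]
tcp_rot: [3.141, -0.0, -3.045]
contact_force: [-0.7, -0.3, -3.2]
grip_width: 10.1
```

```bash
python3 -m handwheel '[[[0,0.5,0],[0,0,0]],[[0,0,0],[0,0,0]]]'
```

```text
time: 22.2
tool_pos: [595.7, 196.1, 148.7]
tcp_rot: [3.141, 0.0, -3.045]
contact_force: [0.3, 0.9, -2.5]
grip_width: 10.1
```

```bash
python3 -m handwheel '[[[-0.1,0.5,0],[0,0,0]],[[0,0,0],[0,0,0]]]'
```

```text
time: 22.45
tool_pos: [595.6, 196.6, 148.7]
tcp_rot: [3.141, 0.0, -3.045]
contact_force: [-0.2, 0.4, -3.2]
grip_width: 9.7
```

```bash
python3 -m handwheel '[[[0,0.5,0],[0,0,0]],[[0,0,0],[0,0,0]]]';python3 -m handwheel '[[[-0.1,0.5,0],[0,0,0]],[[0,0,0],[0,0,0]]]'
```

```text
time: 22.7
tool_pos: [595.7, 196.8, 148.8]
tcp_rot: [-3.141, 0.0, -3.045]
contact_force: [0.3, -1.9, -2.3]
grip_width: 9.8
time: 22.95
tool_pos: [595.7, 197.0, 148.8]
tcp_rot: [-3.141, 0.0, -3.045]
contact_force: [0.9, -4.9, -1.6]
grip_width: 10.0
```

```bash
python3 -m handwheel '[[[0,0.5,0],[0,0,0]],[[0,0,0],[0,0,0]]]'
```

```text
time: 23.2
tool_pos: [595.7, 197.2, 148.8]
tcp_rot: [-3.14, 0.0, -3.045]
contact_force: [1.1, -5.6, -0.8]
grip_width: 10.1
```

```bash
python3 -m handwheel '[[[-0.1,0.5,0],[0,0,0]],[[0,0,0],[0,0,0]]]'
```

```text
time: 23.45
tool_pos: [595.8, 197.4, 148.9]
tcp_rot: [-3.14, 0.0, -3.045]
contact_force: [1.5, -6.5, -1.9]
grip_width: 10.2
```

```bash
python3 -m handwheel '[[[0,0.2,0],[0,0,0]],[[0,0,0],[0,0,0]],[[0,0,0],[0,0,0]],[[0,0,0],[0,0,0]]]'; python3 -m handwheel '[[[0,0,-0.5],[0,0,0]],[[0,0,-0.3],[0,0,0]],[[0,0,0],[0,0,0]],[[0,0,0],[0,0,0]]]'
```

```text
time: 23.95
tool_pos: [595.8, 197.5, 148.9]
tcp_rot: [-3.139, 0.0, -3.045]
contact_force: [-0.1, -7.8, -1.2]
grip_width: 9.9
time: 24.45
tool_pos: [595.9, 197.5, 148.7]
tcp_rot: [-3.14, 0.001, -3.045]
contact_force: [0.6, -8.8, 2.2]
grip_width: 10.0
```

```bash
python3 -m handwheel '[[[0.1,-0.6,0],[0,0,0]],[[0,0,0],[0,0,0]],[[0,0,0],[0,0,0]]]'; python3 -m handwheel '[[[0,0,0],[0,0,0]],[[0,0,0],[0,0,0]],[[0,0,0],[0,0,0]],[[0,0,0],[0,0,0]]]' 0.4;  python3 -m handwheel '[[[0,0,5],[0,0,0]],[[0,0,15],[0,0,0]],[[0,0,40],[0,0,0]],[[0,0,40],[0,0,0]],[[0,0,40],[0,0,0]],[[0,-40,20],[0,0,0]],[[0,-50,0],[0,0,0]],[[0,-50,0],[0,0,0]],[[0,-50,0],[0,0,0]],[[0,-50,0],[0,0,0]],[[0,0,0],[0,0,0]],[[0,0,0],[0,0,0]]]'
python3 - <<'E'
from h import *
c=snap('scene');i=c['img'];u,v=proj(c,[560,190,110]).astype(int)
a=cv2.resize(i[v-38:v+32,u-50:u+50,::-1],None,fx=8,fy=8,interpolation=cv2.INTER_CUBIC)
cv2.imwrite('pics/c7.png',a)
c=snap('top')
i=c['img'];u,v=proj(c,[560,190,110]).astype(int)
r=cv2.resize(i[v-35:v+35,u-50:u+50,::-1],None,fx=8,fy=8,interpolation=cv2.INTER_CUBIC)
cv2.imwrite('pics/c8.png',cv2.resize(np.hstack([a,r]),(800,280),interpolation=cv2.INTER_AREA))
E
```

```text
time: 24.82
tool_pos: [595.9, 197.2, 148.7]
tcp_rot: [-3.14, 0.001, -3.045]
contact_force: [1.0, -6.7, 1.3]
grip_width: 9.9
time: 25.32
tool_pos: [595.5, 198.5, 147.9]
tcp_rot: [3.141, 0.0, -3.045]
contact_force: [-0.2, -0.3, -0.3]
grip_width: 45.1
time: 26.82
tool_pos: [595.5, -41.6, 308.8]
tcp_rot: [3.141, 0.001, -3.046]
contact_force: [-0.1, 0.2, -0.0]
grip_width: 54.9
```

View pics/c8.png

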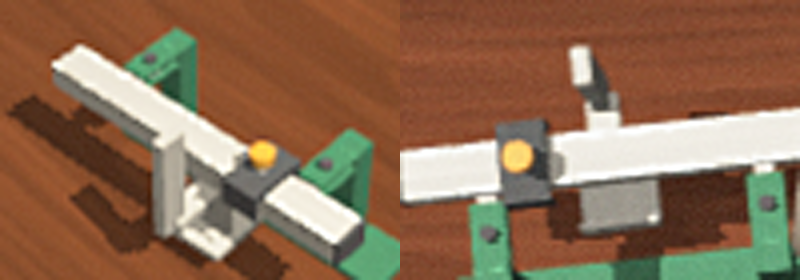

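Run:
```python
from h import *
np.set_printoptions(precision=1,suppress=True)
c=snap('top');i=c['img'];u,v=proj(c,[560,190,110]).astype(int)
for s in [(570,48),(588,46),(592,84),(575,86)]: print(onz(c,[(u-50+(s[0]-400+.5)/4-.5,v-35+(s[1]+.5)/4-.5)],160))
print('expected tab centre, from release pose: 595.9 197.2')
for x,y in((56,5),(56,-5),(34,-5),(34,5)):
    q=proj(c,[595.9+(x-45)*.995-y*.0955,197.2+(x-45)*.0955+y*.995,160]);print('pred c8 px',(q-[u-50,v-35]+.5)*4+[400,0])
g=cv2.resize(i[v-32:v,u-15:u+15,::-1],None,fx=18,fy=18,interpolation=cv2.INTER_CUBIC);cv2.imwrite('pics/c9.png',g)
for n in('ink_can','mug','wood_block'): print(n,[w(c,d['xyz']) for d in spot_in(n,'top')[:1]])
```

```text
[[607.1 202.4 160. ]]
[[608.1 191.8 160. ]]
[[585.3 189.1 160. ]]
[[584.3 199.1 160. ]]
expected tab centre, from release pose: 595.9 197.2
pred c8 px [569.1  49.7]
pred c8 px [586.   47.9]
pred c8 px [589.   84.3]
pred c8 px [572.1  86.2]
ink_can [array([ 593.1, -336. ,   89. ])]
mug [array([ 412.1, -375.8,   47.8])]
wood_block [array([481.5, 419.3,  24.6])]
```

The hanger hangs upright. The picture cannot rule out a rebound of 1–2 mm, so I'll feel it once with the closed fingers, from behind and very lightly.

```bash
python3 -m handwheel '[[[1,40,0],[0,0,0]],[[1,50,0],[0,0,0]],[[1,50,0],[0,0,0]],[[0.7,40,0],[0,0,0]],[[0,20,-30],[0,0,0]],[[0,0,-45],[0,0,0]],[[0,0,-45],[0,0,0]],[[0,0,-30],[0,0,0]],[[0,0,-12],[0,0,0]],[[0,0,0],[0,0,0]],[[0,0,0],[0,0,0]]]' 1
python3 -m handwheel '[[[-0.1,1,0],[0,0,0]],[[-0.1,1,0],[0,0,0]],[[-0.1,1,0],[0,0,0]],[[0,0,0],[0,0,0]],[[0,0,0],[0,0,0]]]'
```

```text
time: 28.5
tool_pos: [600.1, 158.4, 147.6]
tcp_rot: [3.141, 0.003, -3.045]
contact_force: [0.1, -0.1, -0.4]
grip_width: 0.8
time: 29.12
tool_pos: [598.9, 161.2, 145.9]
tcp_rot: [3.141, -0.0, -3.045]
contact_force: [0.1, 0.0, -0.4]
grip_width: 0.8
```

```bash
python3 -m handwheel '[[[-0.1,1,0],[0,0,0]],[[-0.1,1,0],[0,0,0]],[[-0.1,1,0],[0,0,0]],[[-0.1,1,0],[0,0,0]],[[0,0,0],[0,0,0]]]'; for k in 1; do python3 -m handwheel '[[[0,0.5,0],[0,0,0]],[[0,0,0],[0,0,0]]]';python3 -m handwheel '[[[-0.1,0.5,0],[0,0,0]],[[0,0,0],[0,0,0]]]'; python3 -m handwheel '[[[0,0.5,0],[0,0,0]],[[0,0,0],[0,0,0]]]';python3 -m handwheel '[[[-0.1,0.5,0],[0,0,0]],[[0,0,0],[0,0,0]]]'; done
```

```text
time: 29.75
tool_pos: [598.5, 165.3, 145.9]
tcp_rot: [3.141, -0.0, -3.045]
contact_force: [-1.1, 1.2, -0.1]
grip_width: 0.4
time: 30.0
tool_pos: [598.5, 165.7, 145.9]
tcp_rot: [3.141, 0.0, -3.045]
contact_force: [-0.7, -0.1, 0.1]
grip_width: 0.4
time: 30.25
tool_pos: [598.4, 166.2, 145.9]
tcp_rot: [3.141, 0.0, -3.045]
contact_force: [0.1, -0.8, -0.1]
grip_width: 0.3
time: 30.5
tool_pos: [598.4, 166.7, 145.9]
tcp_rot: [3.141, 0.0, -3.045]
contact_force: [0.2, -1.2, -0.4]
grip_width: 0.5
time: 30.75
tool_pos: [598.3, 167.2, 145.9]
tcp_rot: [3.142, 0.0, -3.045]
contact_force: [0.5, -0.8, 0.2]
grip_width: 0.4
```

```bash
python3 -m handwheel '[[[0,0.5,0],[0,0,0]],[[0,0,0],[0,0,0]]]';python3 -m handwheel '[[[-0.1,0.5,0],[0,0,0]],[[0,0,0],[0,0,0]]]'; python3 -m handwheel '[[[0,0.5,0],[0,0,0]],[[0,0,0],[0,0,0]]]'
```

```text
time: 31.0
tool_pos: [598.3, 167.7, 145.9]
tcp_rot: [3.142, -0.0, -3.045]
contact_force: [0.0, 0.3, -0.2]
grip_width: 0.4
time: 31.25
tool_pos: [598.2, 168.2, 145.9]
tcp_rot: [3.141, -0.0, -3.045]
contact_force: [-0.4, 0.0, 0.3]
grip_width: 0.4
time: 31.5
tool_pos: [598.2, 168.7, 145.9]
tcp_rot: [3.141, -0.0, -3.045]
contact_force: [-0.0, 0.8, -0.4]
grip_width: 0.2
```

```bash
python3 -m handwheel '[[[-0.1,0.5,0],[0,0,0]],[[0,0,0],[0,0,0]]]'
```

```text
time: 31.75
tool_pos: [598.1, 169.2, 145.9]
tcp_rot: [3.141, -0.0, -3.045]
contact_force: [-0.1, -0.7, 0.4]
grip_width: 0.6
```

```bash
python3 -m handwheel '[[[0,0.5,0],[0,0,0]],[[-0.1,0.5,0],[0,0,0]],[[0,0,0],[0,0,0]]]'; python3 -m handwheel '[[[0,0.5,0],[0,0,0]],[[0,0,0],[0,0,0]]]';python3 -m handwheel '[[[-0.1,0.5,0],[0,0,0]],[[0,0,0],[0,0,0]]]'
```

```text
time: 32.12
tool_pos: [598.0, 170.2, 145.9]
tcp_rot: [3.142, -0.0, -3.045]
contact_force: [-0.8, -0.1, 0.3]
grip_width: 0.3
time: 32.38
tool_pos: [598.0, 170.7, 145.9]
tcp_rot: [3.141, -0.0, -3.045]
contact_force: [-0.4, 0.1, -0.3]
grip_width: 0.5
time: 32.62
tool_pos: [597.9, 171.2, 145.9]
tcp_rot: [3.142, 0.0, -3.045]
contact_force: [-0.2, 0.2, -0.3]
grip_width: 0.7
```

```bash
python3 -m handwheel '[[[0,0.5,0],[0,0,0]],[[0,0,0],[0,0,0]]]';python3 -m handwheel '[[[-0.1,0.5,0],[0,0,0]],[[0,0,0],[0,0,0]]]'
```

```text
time: 32.88
tool_pos: [597.9, 171.7, 145.9]
tcp_rot: [3.142, -0.0, -3.045]
contact_force: [-0.6, -1.0, 0.9]
grip_width: 0.5
time: 33.12
tool_pos: [597.8, 172.2, 145.9]
tcp_rot: [3.142, -0.0, -3.045]
contact_force: [-0.3, -0.4, -0.2]
grip_width: 0.1
```

```bash
python3 -m handwheel '[[[0,0.5,0],[0,0,0]],[[0,0,0],[0,0,0]]]'
```

```text
time: 33.38
tool_pos: [597.8, 172.7, 145.9]
tcp_rot: [3.141, 0.0, -3.045]
contact_force: [-0.9, 0.5, -0.1]
grip_width: 0.5
```

```bash
python3 -m handwheel '[[[-0.1,0.4,0],[0,0,0]],[[0,0,0],[0,0,0]]]'; python3 -m handwheel '[[[0,0.4,0],[0,0,0]],[[0,0,0],[0,0,0]]]'
```

```text
time: 33.62
tool_pos: [597.7, 173.1, 145.9]
tcp_rot: [3.141, -0.0, -3.045]
contact_force: [0.1, -0.5, 0.2]
grip_width: 0.4
time: 33.88
tool_pos: [597.7, 173.5, 145.9]
tcp_rot: [3.141, 0.0, -3.045]
contact_force: [0.6, 0.8, -0.7]
grip_width: 0.7
```

```bash
python3 -m handwheel '[[[-0.1,0.4,0],[0,0,0]],[[0,0,0],[0,0,0]]]'; python3 -m handwheel '[[[0,0.4,0],[0,0,0]],[[0,0,0],[0,0,0]]]'
```

```text
time: 34.12
tool_pos: [597.7, 173.9, 146.0]
tcp_rot: [3.142, 0.0, -3.045]
contact_force: [-0.5, -1.1, 0.1]
grip_width: 0.1
time: 34.38
tool_pos: [597.6, 174.2, 145.9]
tcp_rot: [-3.142, 0.0, -3.045]
contact_force: [0.6, -0.8, -0.3]
grip_width: 0.7
```

```bash
python3 -m handwheel '[[[-0.1,0.4,0],[0,0,0]],[[0,0,0],[0,0,0]]]'; python3 -m handwheel '[[[0,0.4,0],[0,0,0]],[[0,0,0],[0,0,0]]]'
```

```text
time: 34.62
tool_pos: [597.6, 174.5, 146.0]
tcp_rot: [-3.141, 0.0, -3.045]
contact_force: [0.3, -1.6, -0.1]
grip_width: 0.4
time: 34.88
tool_pos: [597.7, 174.9, 146.1]
tcp_rot: [-3.141, 0.0, -3.045]
contact_force: [1.1, -1.8, 0.8]
grip_width: 0.3
```

```bash
python3 -m handwheel '[[[-0.1,0.4,0],[0,0,0]],[[0,0,0],[0,0,0]]]'; python3 -m handwheel '[[[0,0.4,0],[0,0,0]],[[0,0,0],[0,0,0]]]'
```

```text
time: 35.12
tool_pos: [597.7, 175.3, 146.1]
tcp_rot: [-3.141, 0.001, -3.045]
contact_force: [0.3, -2.7, 1.5]
grip_width: 0.3
time: 35.38
tool_pos: [597.7, 175.7, 146.2]
tcp_rot: [-3.141, 0.001, -3.045]
contact_force: [2.4, -4.1, 2.5]
grip_width: 0.8
```

```bash
python3 -m handwheel '[[[-0.1,0.4,0],[0,0,0]],[[0,0,0],[0,0,0]]]'; python3 -m handwheel '[[[0,0.4,0],[0,0,0]],[[0,0,0],[0,0,0]]]'
```

```text
time: 35.62
tool_pos: [597.8, 176.1, 146.3]
tcp_rot: [-3.141, 0.001, -3.045]
contact_force: [2.1, -4.5, 3.1]
grip_width: 0.6
time: 35.88
tool_pos: [597.8, 176.4, 146.4]
tcp_rot: [-3.141, 0.001, -3.046]
contact_force: [2.7, -5.4, 3.3]
grip_width: -0.1
```

```bash
python3 -m handwheel '[[[0,-0.4,0],[0,0,0]],[[0.1,-0.4,0],[0,0,0]],[[0,-0.5,0],[0,0,0]],[[0.1,-0.5,0],[0,0,0]],[[0,-0.5,0],[0,0,0]],[[0,-0.5,0],[0,0,0]],[[0.1,-1,0],[0,0,0]],[[0.2,-2,0],[0,0,0]],[[0,0,0],[0,0,0]],[[0,0,0],[0,0,0]]]'
python3 -m handwheel '[[[1,-8,0],[0,0,0]],[[0,-5,20],[0,0,0]],[[0,0,50],[0,0,0]],[[0,0,50],[0,0,0]],[[0,0,40],[0,0,0]],[[0,-50,0],[0,0,0]],[[0,-50,0],[0,0,0]],[[0,-50,0],[0,0,0]],[[0,-50,0],[0,0,0]],[[0,0,0],[0,0,0]],[[0,0,0],[0,0,0]],[[0,0,0],[0,0,0]]]'
python3 - <<'E'
from h import *
b=cv2.imread('pics/c7.png')
c=snap('scene');i=c['img'];u,v=proj(c,[560,190,110]).astype(int)
a=cv2.resize(i[v-38:v+32,u-50:u+50,::-1],None,fx=8,fy=8,interpolation=cv2.INTER_CUBIC)
c=snap('top');i=c['img'];u,v=proj(c,[560,190,110]).astype(int)
r=cv2.resize(i[v-35:v+35,u-50:u+50,::-1],None,fx=8,fy=8,interpolation=cv2.INTER_CUBIC)
cv2.imwrite('pics/c10.png',cv2.resize(np.hstack([a,r]),(800,280),interpolation=cv2.INTER_AREA))
for n in('ink_can','mug','wood_block'): print(n,[w(c,d['xyz']) for d in spot_in(n,'top')[:1]])
E
```

```text
time: 37.12
tool_pos: [597.8, 170.9, 146.0]
tcp_rot: [3.141, 0.0, -3.046]
contact_force: [0.1, 0.7, 0.9]
grip_width: 0.7
time: 38.62
tool_pos: [598.8, -41.0, 306.0]
tcp_rot: [3.141, 0.0, -3.044]
contact_force: [0.3, -0.1, 1.0]
grip_width: 0.5
ink_can [array([ 594.74439583, -332.72293156,   88.95697715])]
mug [array([ 411.1455118 , -374.55971383,   45.36381905])]
wood_block [array([482.07648598, 419.40737185,  25.18551975])]
```

View pics/c10.png

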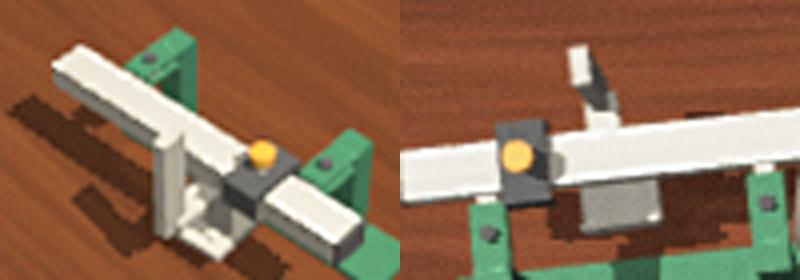

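The picture shows the hanger hanging upright by its head with its tab at about px 168,185 (left half). It sits right up to the saddle, and the stop and bystanders are unmoved. I'm handing in.

```bash
python3 -c "
from plant import bot;print(bot.close_job())"
```

```text
the job is handed in; nothing more can be done
None
```

The hanger is hanging by its head in the rail, against the stop and released, and I handed the job in at about 39 s of the 67 s allowed. No verdict was given.

- **What I did:** I gripped the steel hanger's tab and turned it to the rail's angle (about 0.096 rad). I then fed the head into the mouth and felt both side walls and the lower flange to centre it. I slid it about 165 mm to the stop and pressed with 6 to 9 N. Finally I lowered it onto the flanges and let go.
- **Extra check:** After release, the picture showed the tab about 1.6 mm short of where I let it go, roughly one camera pixel. I pushed it once more with the closed fingers, up to about 5 N, then backed off slowly and withdrew.
- **Last checks:** In both cameras the hanger looks upright and close up to the saddle. The stop looks unshifted, and the can, mug and block came out within about 3 mm of their first positions. The wrist force read near zero with the arm clear.
- **Not settled:**
  - The gap between head and stop could only be judged to about 2 mm by camera. Contact rests on the force readings.
  - The tab gave about 2.7 mm during the last push. I put most of that down to play in the rail, so the hanger may be turned slightly within it.

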